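# Check three bisque coasters with the probe, then hold the meter dial at its third click

## Task

Take the moisture probe from its stand and rest its tip for a moment on the raised spot of each bisque coaster, the largest first, then the middle-sized, then the smallest. Then, with the probe's tip on the dished pad of the meter's spring-return dial, press the dial down past two clicks to the third, not on to its end stop, and finish holding it there against its spring, the probe still in the gripper and only the probe touching the meter. Leave the coasters and everything else on the table where they are.

Things in the scene. Friction and masses are not known exactly. Their poses are not given: they have to be found in the camera images.
- probe: Moisture probe, about 90 g, upright in the stand. Origin at its tip (bottom), z up along it. Round steel shank 8 mm thick with ball end, to 55 mm above the tip; round collar 28 mm wide, 55 to 60 mm; black square handle 20 x 20 mm, 60 to 140 mm, faces along the probe's x and y. Grip the handle at about 100 mm above the tip.
- probe_tip (a point): The very tip of the probe, at the bottom of its 8 mm ball end.
- stand: Fixed wooden block 80 x 80 x 60 mm high with a vertical 11 mm hole in its middle holding the probe's shank; the probe's collar rests on its top, so the tip is 5 mm above the table and the handle's top at 145 mm. Origin: centre of its underside. Lift the probe 60 mm or more straight up to clear it.
- meter: Fixed grey bench meter. Housing 125 mm high, in its own frame x -50 to 50, y -70 to 50 mm. Origin on the table below the dial's axis, z up. Black dial 66 mm across on the +x face, axis along x, 85 mm up. A radial arm on it points to +y and carries a dished steel pad, 40 x 40 mm, beside the housing. Ridges on the face mark rest and the three clicks.
- dial_pad (a point): Middle of the upper surface of the dial's dished pad (34 x 34 mm inside a 4 mm high rim); moves with the dial. In the meter's frame, at dial value q: x = 62 mm, y = 90 cos(a) - 6 sin(a) mm, z = 85 + 90 sin(a) + 6 cos(a) mm, where a = 0.45 - q rad.
- dial (a joint): Spring-return dial, rad: 0 at rest (arm raised 0.45 rad), growing as the pad is pressed down. Clicks (detents) at 0.26, 0.52, 0.78; end stop at 1.0, beyond the third click. A spring of about 0.45 + 0.3 q Nm drives it back to 0 when let go: 4 to 8 N at the pad, with some 2 N of ripple between clicks; the clicks alone do not hold it.
- coaster_big: The largest of three loose round coasters of plain white bisque: disc 110 mm across, 12 mm thick, lying flat, with a raised round spot 18 mm across and 4 mm high in the middle of its top. Origin: centre of the underside.
- coaster_big_spot (a point): Test point of the largest coaster: middle of the top of its raised spot, 16 mm above the table.
- coaster_mid: The middle-sized of three loose round coasters of plain white bisque: disc 84 mm across, 12 mm thick, lying flat, with a raised round spot 18 mm across and 4 mm high in the middle of its top. Origin: centre of the underside.
- coaster_mid_spot (a point): Test point of the middle-sized coaster: middle of the top of its raised spot, 16 mm above the table.
- coaster_small: The smallest of three loose round coasters of plain white bisque: disc 58 mm across, 12 mm thick, lying flat, with a raised round spot 18 mm across and 4 mm high in the middle of its top. Origin: centre of the underside.
- coaster_small_spot (a point): Test point of the smallest coaster: middle of the top of its raised spot, 16 mm above the table.
- egg_cup: Bystander, loose: white bisque egg cup, 42 mm wide, 44 mm high. Origin: centre of its underside.
- snail: Bystander, loose: small white bisque snail, 50 x 36 mm, 44 mm high. Origin: centre of its underside.
- trinket_dish: Bystander, loose: white bisque dish, 64 mm wide, 30 mm high. Origin: centre of its underside.
- bowl: Bystander, loose: white bisque bowl, 150 mm wide, 75 mm high. Origin: centre of its underside.
- paint0: Bystander, loose: paint bottle, 54 mm wide, 130 mm high. Origin: centre of its underside.
- paint1: Bystander, loose: paint bottle, 54 mm wide, 130 mm high. Origin: centre of its underside.
- brush_mug: Bystander, loose: white mug 76 mm wide, full of brushes, 172 mm high. Origin: centre of its underside.
Mind the look-alikes: they are no part of the job. Leave any green look-alike of the coaster_big alone.

How it is judged:
On the way, in this order (a step that is already met when the one before it is completed fails the run):
1. the held probe's tip rests on the raised spot of the largest coaster (within 9 mm of its middle) for 0.2 s (distance between probe_tip and coaster_big_spot below 0.009 m and contact force between probe and coaster_big above 0.3 N and contact force between the fingers and probe above 1 N), for 0.2 s.
2. the held probe's tip rests on the raised spot of the middle-sized coaster (within 9 mm of its middle) for 0.2 s (distance between probe_tip and coaster_mid_spot below 0.009 m and contact force between probe and coaster_mid above 0.3 N and contact force between the fingers and probe above 1 N), for 0.2 s.
3. the held probe's tip rests on the raised spot of the smallest coaster (within 9 mm of its middle) for 0.2 s (distance between probe_tip and coaster_small_spot below 0.009 m and contact force between probe and coaster_small above 0.3 N and contact force between the fingers and probe above 1 N), for 0.2 s.
4. the tip on the dial's pad holds the dial at the third click for 0.3 s (value of joint dial between 0.68 and 0.88 rad and distance between probe_tip and dial_pad below 0.02 m and contact force between probe and meter above 2 N and contact force between each of the arm, the fingers and meter below 0.5 N and contact force between the fingers and probe above 1 N), for 0.3 s.
At the end, for the whole second after the job is handed in: Finishes holding: the dial is at its third click (0.68 to 0.88 rad), pressed with over 2 N by the tip of the gripped probe, within 20 mm of the pad middle; fingers and arm do not touch the meter; coasters and bystanders are within 30 mm of their start (all of step 4 and distance of each of coaster_big, coaster_mid, coaster_small, egg_cup, snail, trinket_dish, bowl, paint0, paint1, brush_mug from where it was at the start of the episode below 0.03 m); the arm keeps its last pose, push and grip.
It fails at once if a coaster or bystander is moved by more than 50 mm (distance of any of coaster_big, coaster_mid, coaster_small, egg_cup, snail, trinket_dish, bowl, paint0, paint1, brush_mug from where it was at the start of the episode above 0.05 m).
It also fails if it takes over 64 s, if anything falls off the work surface, if the arm or the gripper's body presses on something with over 40 N, if the wrist force passes 120 N, or if a joint passes its speed limit or range.

## Robot

A 6-joint arm with a two-finger parallel gripper is mounted at the origin on the work surface. World frame = base frame: x ahead of the robot, y to its left, z up, the work surface at z = 0. Lengths are in m, angles in rad, forces in N, time in s.
With the tool pointing down it reaches from about 0.3 to 0.875 m from the base axis. Payload 4.2 kg.
Tool frame: the origin (TCP) lies between the finger pads; the fingertips stand 22 mm ahead of it and the grasp point (between the pads) lies 3 mm ahead of it; z points along the fingers, y is the line along which they close (so a half turn about z gives the same grasp; the last joint's range is limited). The gripper opens to 85 mm and grips with 20 to 120 N. Pads are 22 mm wide; open, the fingers measure 114 mm over their backs; the gripper's body (76 mm by 85 mm) begins 54 mm behind the grasp point. The pads swing forward as they close: fully open they stand 13 mm farther back than shut.
Start: joints at [-0.02, 0.32, 1.565, -0, 1.257, -0.02], TCP at [0.575, 0, 0.253] pointing down, gripper open.
Joint ranges: [-3.11, 3.11], [-0.84, 2.01], [0.21, 2.61], [-1.34, 4.49], [0.05, 2.63], [-2.56, 2.56]. Speed limits (rad/s): [2.57, 2.57, 3.14, 3.14, 3.14, 3.14].

## Interface

Orientations are given as a rotation vector (axis times angle).
In Python, from station import sensors, eyes, ticket gives the robot as it stands.
- The arm moves only by the tool drive_tool, never from a script. Its argument "steps" is one flat list of numbers, 4 for each row, row after row: the shift along the tool's x, y, z in m, then the turn about the tool's z in rad. A call has 1 to 20 rows; each row shifts and turns the commanded pose from where the row before left it, along the tool's axes as they then stand; what a row does not reach is not made up. A row lasts 1/10 s, in which the tool goes at most 50 mm and 8.59 degrees, less where a joint would pass 70% of its speed; a pose out of reach is approached as far as the arm can. A call is refused whole if a number of a shift passes 0.05 or a number of a turn 0.15, either way. A call with a gripper value outside its range is refused whole. "gripper" is the finger opening in m, from 0 to 0.0854, set as the call begins (left out, the last holds). The fingers move at their own pace and stop on an object; "grip_force" is the grip in N (left out, the last holds). Time passes only in rows, so rows that do not move let the fingers close. It gives the time, the measured TCP pose, the force, the opening and the grip force at its end, in the units of the state.
- sensors.read_state(): the state, without advancing time (a new reading comes with each control period).
- eyes.grab_frame(name): name is "scene" or "side" or "wrist"; returns (picture, depth): 384x512x3 uint8, red, green, blue; 384x512 float32, m along the optical axis (not along the pixel's ray), 0 where there is no reading.
- eyes.camera_info(name): a dict with "intrinsics" (3x3 intrinsics, pixels), "dist_coeffs" ([k1, k2, p1, p2, k3] as OpenCV has them; the pictures are not rectified), "view" (4x4, takes a point from world to camera coordinates). Camera axes: x right, y up, looking along -z (the intrinsics and any distortion apply to the point x, -y, -z); pixel columns grow to the right and rows downward; lengths in m; the calibration is good to about 2 mm. A picture is of the moment at which its call begins: read the wrist's pose just before it. camera_info takes no time and is no camera call; for the wrist camera it gives the pose at the moment of the call.
- ticket.hand_in(): hands the job in; it is judged then, once.
The state is a dict: "t": time; "qpos": joint angles; "qd": joint speeds; "tau": joint torques, N m; "tool_pos": TCP position; "orientation": TCP orientation; "wrist_force": force on the tool from outside, world axes, zero at the start; "ft_torque": the same for the moment, N m; "opening": finger opening in m; "finger_force": force on a finger pad.
Only numpy, scipy, OpenCV 4.12 (cv2) and the standard library are available. Lean on these libraries where they do the work, as an engineer would, in place of code of your own. Each camera call takes 0.05 s, during which the arm holds its last target. There are 200 camera calls.

## Working session

There is one attempt and no reset: what is moved stays moved. The work goes in short steps, Python scripts to look and compute and a tool call to move; the robot and the scene stay as the last step left them, time stands still between calls to the robot, and variables do not carry over. Pictures are saved under pics/ and viewed, at most 11 in all, crops included, and the job is handed in when it is done.

Besides the shell and the picture viewer there is one more tool, called after "Call:" as name(argument=value, ...), one argument or row to a line, values as JSON. drive_tool: Moves the arm, as the interface text tells. Its arguments: {"type":"object","properties":{"steps":{"type":"array"},"gripper":{"type":"number"},"grip_force":{"type":"number"}},"required":["steps"]}

```bash
mkdir -p pics; cat > h.py <<'E'
import numpy as np, cv2
from station import sensors, eyes, ticket
def info(n):
    c=eyes.camera_info(n); return np.array(c["intrinsics"],float),np.array(c["dist_coeffs"],float),np.array(c["view"],float)
def rays(n,uv,c=None):
    K,D,V=c or info(n)
    p=cv2.undistortPoints(np.array(uv,float).reshape(-1,1,2),K,D).reshape(-1,2)
    d=np.c_[p[:,0],-p[:,1],-np.ones(len(p))]@V[:3,:3]
    o=-V[:3,:3].T@V[:3,3]
    return o,d
def onz(n,uv,z,c=None):
    o,d=rays(n,uv,c); return o+d*((z-o[2])/d[:,2])[:,None]
def pts(n,dep,c=None):
    h,w=dep.shape; u,v=np.meshgrid(np.arange(w),np.arange(h))
    o,d=rays(n,np.c_[u.ravel(),v.ravel()],c)
    return (o+d*dep.reshape(-1,1)).reshape(h,w,3)
def proj(n,P,c=None):
    K,D,V=c or info(n)
    q=np.array(P,float).reshape(-1,3)@V[:3,:3].T+V[:3,3]
    return cv2.projectPoints(q*[1,-1,-1],np.zeros(3),np.zeros(3),K,D)[0].reshape(-1,2)
E
python3 - <<'E'
from h import *
for n in ("scene","side","wrist"):
    im,d=eyes.grab_frame(n); np.savez(n,im=im,d=d); cv2.imwrite(f"pics/{n}0.png",im[:,:,::-1])
    K,D,V=info(n); print(n,K[0,0],D,(-V[:3,:3].T@V[:3,3]).round(3),(-V[2,:3]).round(2))
s=sensors.read_state(); print(s)
E
```

```text
scene 390.7810494161271 [-0.00661477  0.          0.          0.          0.        ] [1.071 0.186 0.884] [-0.55 -0.16 -0.82]
side 355.06383198868593 [-0.08314534  0.          0.          0.          0.        ] [0.09  0.824 0.638] [ 0.42 -0.75 -0.52]
wrist 279.55963796104567 [0.01463715 0.         0.         0.         0.        ] [0.574 0.077 0.373] [-0.   -0.3  -0.95]
{'t': 0.15, 'qpos': array([-2.00026407e-02,  3.20126219e-01,  1.56541243e+00,  2.37362968e-05,
        1.25744711e+00, -1.99913802e-02]), 'qd': array([ 0.00053681, -0.00045704, -0.00394099, -0.00014721, -0.00024525,
        0.00105249]), 'tau': array([-9.13009580e-05, -4.15840280e+01, -2.34345907e+01, -1.12702321e-04,
        5.94026569e-03, -2.51738534e-06]), 'tool_pos': array([5.74647997e-01, 1.29823023e-05, 2.52680927e-01]), 'orientation': array([-2.22074046e+00, -2.22069917e+00,  1.49005221e-03]), 'wrist_force': array([ 0.50740817, -0.05286824, -0.35589043]), 'ft_torque': array([-0.05207124,  0.04192857, -0.03666628]), 'finger_force': 0.0, 'opening': 0.08572278469692053}
```

View pics/scene0.png

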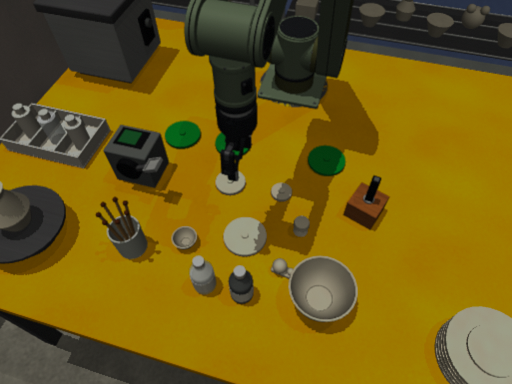

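View pics/side0.png

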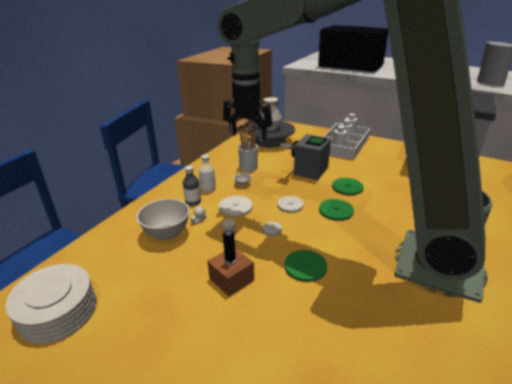

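The scene view shows big coaster at about (245,236), mid (230,182), small (281,191), stand/probe (367,203)/(376,180) and meter (138,155). In the side view the probe is at (229,240), the stand at (231,270), and the meter at (311,157).

```bash
cat > m.py <<'E'
from h import *
def comps(mask,n,z,c,box,mn=40):
    k,l,s,ce=cv2.connectedComponentsWithStats(mask.astype(np.uint8))
    for i in range(1,k):
        if s[i,4]>mn and box[0]<ce[i,0]<box[2] and box[1]<ce[i,1]<box[3]:
            ct=max(cv2.findContours((l==i).astype(np.uint8),0,1)[0],key=len)
            P=onz(n,ct.reshape(-1,2).astype(float),z,c)[:,:2].astype(np.float32)
            (x,y),r=cv2.minEnclosingCircle(P); e=cv2.fitEllipse(P) if len(P)>5 else None
            print(n,ce[i].round(0),s[i,4],"circ",round(x,4),round(y,4),round(2000*r), "ell",np.round(e[0],4),np.round(e[1],3))
if __name__=="__main__":
  for n,box in (("scene",(170,140,330,300)),("side",(200,170,320,250))):
    f=np.load(n+".npz"); im=f["im"]; d=f["d"]; c=info(n)
    hsv=cv2.cvtColor(im,cv2.COLOR_RGB2HSV)
    m=(hsv[...,1]<60)&(hsv[...,2]>110)
    comps(m,n,.012,c,box)
    P=pts(n,d,c)
    # handle top & meter, from depth
    for nm,b in (("probe",{"scene":(340,160,400,235),"side":(200,210,260,300)}[n]),("meter",{"scene":(95,115,180,200),"side":(280,125,345,190)}[n])):
        Q=P[b[1]:b[3],b[0]:b[2]].reshape(-1,3); q=Q[(Q[:,2]>.012)&(Q[:,2]<.2)]
        for z0,z1 in ((.055,.065),(.08,.13),(.138,.15)) if nm=="probe" else ((.02,.12),(.12,.13)):
            w=q[(q[:,2]>z0)&(q[:,2]<z1)]
            if len(w)>5: r=cv2.minAreaRect(w[:,:2].astype(np.float32)); print(n,nm,z0,z1,len(w),w.mean(0).round(4),w[:,2].max().round(4),np.round(r[0],4),np.round(r[1],3),r[2])
E
python3 m.py
python3 - <<'E'
import cv2,numpy as np
a=cv2.imread("pics/scene0.png"); b=cv2.imread("pics/side0.png")
A=cv2.resize(a[110:210,95:195],(400,400),interpolation=2);B=cv2.resize(b[120:200,270:350],(400,400),interpolation=2)
cv2.imwrite("pics/crop1.png",np.hstack([A,B]))
E
```

```text
scene [229. 184.] 386 circ 0.4662 -0.0729 81 ell [ 0.4702 -0.0722] [0.069 0.079]
scene [276. 190.] 87 circ 0.4605 0.0636 47 ell [0.4595 0.0576] [0.02  0.049]
scene [242. 236.] 1049 circ 0.6186 0.0157 108 ell [0.6202 0.0103] [0.088 0.109]
scene [186. 239.] 190 circ 0.6719 -0.1266 56 ell [ 0.6715 -0.1246] [0.04  0.051]
scene [198. 261.] 91 circ 0.7172 -0.0725 28 ell [ 0.7168 -0.0723] [0.025 0.026]
scene [320. 290.] 332 circ 0.7003 0.2245 170 ell [0.6998 0.2299] [0.153 0.159]
scene [279. 264.] 109 circ 0.6722 0.1213 30 ell [0.6723 0.1207] [0.026 0.029]
scene [199. 274.] 201 circ 0.7442 -0.0572 48 ell [ 0.748 -0.057] [0.032 0.049]
scene [239. 271.] 99 circ 0.7143 0.0328 28 ell [0.7142 0.0326] [0.025 0.026]
scene [321. 292.] 1418 circ 0.7097 0.2313 107 ell [0.7108 0.2309] [0.093 0.104]
scene probe 0.055 0.065 722 [0.4623 0.2975 0.0603] 0.0649 [0.457  0.2982] [0.08  0.081] 69.96009826660156
scene probe 0.08 0.13 114 [0.4657 0.2966 0.1052] 0.1297 [0.4608 0.2934] [0.028 0.015] 41.92866897583008
scene probe 0.138 0.15 71 [0.4589 0.2982 0.1451] 0.1497 [0.4562 0.2984] [0.02  0.023] 81.446510314
[... 516 characters left out ...]
0.0661] [0.076 0.082]
side [228. 223.] 63 circ 0.5803 0.1155 36 ell [0.5817 0.1149] [0.03  0.034]
side [272. 227.] 144 circ 0.4571 0.0748 52 ell [0.4564 0.0748] [0.046 0.05 ]
side probe 0.055 0.065 671 [0.4517 0.3056 0.0597] 0.065 [0.4576 0.297 ] [0.083 0.084] 70.00926208496094
side probe 0.08 0.13 194 [0.4531 0.3031 0.1059] 0.1297 [0.4528 0.3028] [0.027 0.017] 36.80729675292969
side probe 0.138 0.15 76 [0.455  0.2996 0.1438] 0.1477 [0.4565 0.2977] [0.021 0.022] 88.38211822509766
side meter 0.02 0.12 1492 [ 0.4991 -0.3877  0.0671] 0.12 [ 0.548  -0.4867] [0.276 0.486] 23.23200798034668
side meter 0.12 0.13 351 [ 0.4868 -0.3197  0.1239] 0.1291 [ 0.4888 -0.3104] [0.096 0.151] 0.5967490673065186
```

View pics/crop1.png

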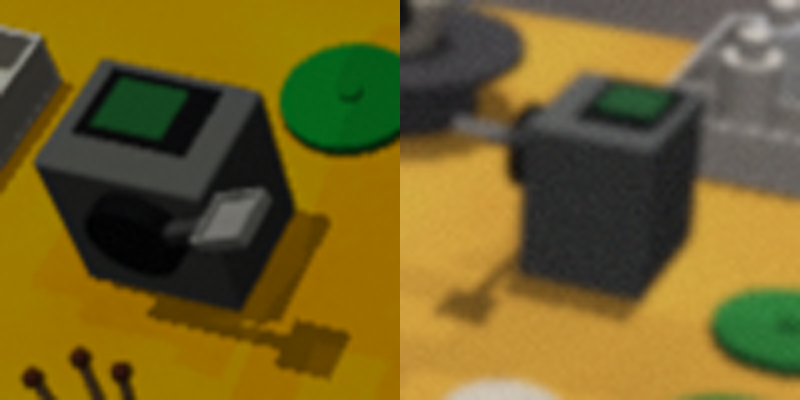

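View pics/wrist0.png

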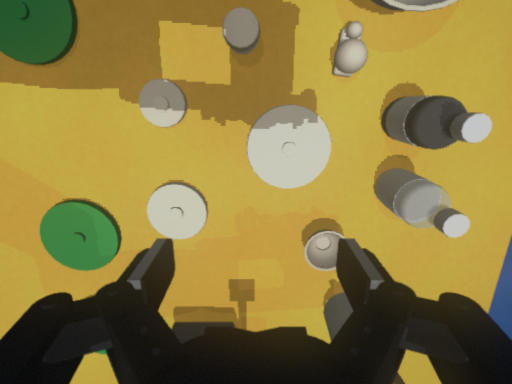

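The crop shows the pad at about scene (153,164) and side (286,145), with the dial facing roughly world +x. The wrist view shows all three white coasters with their spots: big (288,147), mid (177,211), small (166,103).

```bash
python3 - <<'E'
from h import *
from m import comps
f=np.load("wrist.npz"); im=f["im"]; c=info("wrist")
hsv=cv2.cvtColor(im,cv2.COLOR_RGB2HSV)
m=(hsv[...,1]<95)&(hsv[...,2]>80)
m=cv2.morphologyEx(m.astype(np.uint8),cv2.MORPH_OPEN,np.ones((3,3)))
comps(m,"wrist",.012,c,(120,70,345,250),200)
print("spots",onz("wrist",[(288,147),(177,211),(166,103)],.016,c).round(4))
for n,b in (("scene",(95,115,180,200)),("side",(280,125,345,190))):
    f=np.load(n+".npz"); c=info(n); P=pts(n,f["d"],c)[b[1]:b[3],b[0]:b[2]]
    mk=((P[...,2]>.119)&(P[...,2]<.132)).astype(np.uint8)
    mk=cv2.morphologyEx(mk,cv2.MORPH_OPEN,np.ones((3,3)))
    k,l,s,ce=cv2.connectedComponentsWithStats(mk); i=1+s[1:,4].argmax(); w=P[l==i]
    r=cv2.minAreaRect(w[:,:2].astype(np.float32)); print(n,len(w),np.median(w[:,2]),np.round(r[0],4),np.round(r[1],4),r[2]); print(cv2.boxPoints(r).round(3).tolist())
    for u,v in {"scene":[(148,166),(153,164),(157,160)],"side":[(284,144),(288,145)]}[n]: print(P[v-b[1],u-b[0]].round(4))
    if n=="side": o2,d2=rays(n,[(286,145)],c)
    else: o1,d1=rays(n,[(153,164)],c)
    if n=="side":
        A=np.c_[d1[0],-d2[0]]; t=np.linalg.lstsq(A,o2-o1,rcond=None)[0]; print("tri",o1+t[0]*d1[0],o2+t[1]*d2[0])
E
```

```text
wrist [162. 103.] 1789 circ 0.4592 0.0709 58 ell [0.4591 0.0712] [0.056 0.057]
wrist [289. 146.] 5567 circ 0.6172 0.0155 110 ell [0.6172 0.0157] [0.108 0.108]
wrist [177. 211.] 2694 circ 0.4658 -0.0737 87 ell [ 0.4649 -0.073 ] [0.082 0.085]
wrist [323. 250.] 1182 circ 0.6768 -0.1342 68 ell [ 0.6727 -0.1338] [0.052 0.069]
spots [[ 0.6161  0.0177  0.016 ]
 [ 0.4664 -0.0707  0.016 ]
 [ 0.4652  0.0715  0.016 ]]
scene 1293 0.12596465386833033 [ 0.4886 -0.3284] [0.1208 0.1014] 89.95637512207031
[[0.43799999356269836, -0.3889999985694885], [0.5389999747276306, -0.3889999985694885], [0.5389999747276306, -0.2680000066757202], [0.43799999356269836, -0.2680000066757202]]
[ 0.5561 -0.2511  0.1259]
[ 0.5505 -0.2387  0.1313]
[ 0.5387 -0.2323  0.1353]
side 346 0.12364408249873177 [ 0.489  -0.3269] [0.0964 0.1183] 0.5967490673065186
[[0.4399999976158142, -0.2680000066757202], [0.4410000145435333, -0.3869999945163727], [0.5379999876022339, -0.38600000739097595], [0.5370000004768372, -0.2669999897480011]]
[ 0.559  -0.2274  0.1377]
[ 0.5425 -0.2246  0.1383]
tri [ 0.5526181  -0.2369721   0.13440206] [ 0.55457543 -0.23491104  0.13188432]
```

Call:
drive_tool(
  steps=[0.04, -0.02, 0, 0, 0.04, -0.02, 0, 0, 0.04, -0.02, 0, 0, 0.04, -0.02, 0, 0, 0.04, -0.02, 0, 0, 0.04, -0.018, 0, 0, 0, 0, 0, 0, 0, 0, 0, 0],
)

```text
t: 0.95
tool_pos: [0.4565, 0.2406, 0.2531]
orientation: [2.218, 2.224, -0.001]
wrist_force: [-0.1, -0.5, -0.7]
opening: 0.085
finger_force: 0.0
```

```bash
python3 - <<'E'
from h import *
s=sensors.read_state(); print(s["tool_pos"],s["orientation"],s["qpos"])
c=info("wrist"); im,d=eyes.grab_frame("wrist"); np.savez("w1",im=im,d=d); cv2.imwrite("pics/w1.png",im[:,:,::-1])
P=pts("wrist",d,c)
for z0,z1 in ((.055,.066),(.138,.15)):
    mk=((P[...,2]>z0)&(P[...,2]<z1)&(abs(P[...,0]-.457)<.08)&(abs(P[...,1]-.298)<.08)).astype(np.uint8)
    mk=cv2.morphologyEx(mk,cv2.MORPH_OPEN,np.ones((3,3)))
    k,l,st,ce=cv2.connectedComponentsWithStats(mk); i=1+st[1:,4].argmax(); w=P[l==i]
    r=cv2.minAreaRect(w[:,:2].astype(np.float32)); print(z0,len(w),ce[i],np.median(w[:,2]),np.round(r[0],4),np.round(r[1],4),r[2])
E
```

```text
[0.45654194 0.24057615 0.25312779] [ 2.21838342e+00  2.22391107e+00 -8.61425010e-04] [ 4.63015626e-01  2.27216191e-01  1.69567159e+00 -6.03430536e-04
  1.21909343e+00  4.60734969e-01]
0.055 4794 [256.57530246 115.09073842] 0.060170644407581436 [0.4577 0.2968] [0.08   0.0801] 70.21208953857422
0.138 637 [257.05965463 124.67503925] 0.14527786320256778 [0.4576 0.297 ] [0.02 0.02] 83.58867645263672
```

View pics/w1.png

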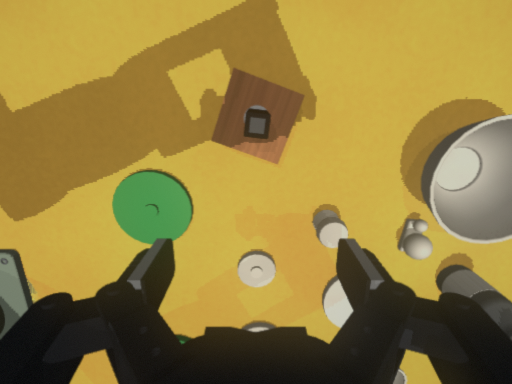

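The probe handle is at wrist (257,124), with a bowl on the right; handle centre (0.4576, 0.2970), yaw −6.4°.

Call:
drive_tool(
  steps=[0.028, 0.0005, 0, 0, 0.0284, 0.0005, 0, 0, 0, 0, 0, 0.11, 0, 0, 0.04, 0, 0, 0, 0.04, 0, 0, 0, 0.04, 0, 0, 0, 0.025, 0, 0, 0, 0, 0, 0, 0, 0, 0],
)

```text
t: 1.9
tool_pos: [0.4591, 0.2956, 0.1087]
orientation: [2.342, 2.094, 0.0]
wrist_force: [0.1, 0.5, 1.5]
opening: 0.0853
finger_force: 0.0
```

Call:
drive_tool(
  steps=[0, 0, 0, 0, 0, 0, 0, 0, 0, 0, 0, 0, 0, 0, 0, 0, 0, 0, 0, 0, 0, 0, 0, 0, 0, 0, 0, 0, 0, 0, 0, 0],
  gripper=0.0,
  grip_force=70,
)

```text
t: 2.7
tool_pos: [0.4583, 0.2966, 0.109]
orientation: [2.34, 2.096, 0.002]
wrist_force: [-0.8, -0.4, 5.4]
opening: 0.019
finger_force: 68.5
```

Call:
drive_tool(
  steps=[0, 0, -0.015, 0, 0, 0, -0.03, 0, 0, 0, -0.03, 0, 0, 0, -0.03, 0, 0, 0, -0.015, 0, 0, 0, 0, 0, 0, 0, 0, 0],
)

```text
t: 3.4
tool_pos: [0.4575, 0.2962, 0.2274]
orientation: [-2.34, -2.096, 0.002]
wrist_force: [0.4, -0.1, -1.6]
opening: 0.0196
finger_force: 68.8
```

```bash
cat > to.py <<'E'
from h import *
from scipy.spatial.transform import Rotation as R
import sys
s=sensors.read_state(); Rm=R.from_rotvec(s["orientation"]).as_matrix()
g=np.array([float(v) for v in sys.argv[1:4]])
print("tcp",s["tool_pos"].round(4),"R",Rm.round(3).tolist(),"tool delta",(Rm.T@(g-s["tool_pos"])).round(4),"F",s["wrist_force"].round(2),"op",s["opening"])
E
python3 to.py .617 .016 .229
python3 - <<'E'
from h import *
f=np.load("scene.npz"); P=pts("scene",f["d"])[195:265,90:160].reshape(-1,3)
q=P[(P[:,2]>.03)&(P[:,2]<.2)]
print(q[:,2].max())
for a,b in ((.03,.1),(.1,.14),(.14,.2)):
    w=q[(q[:,2]>a)&(q[:,2]<b)]; print(len(w),w.min(0),w.max(0))
# held probe seen from the side
im,d=eyes.grab_frame("side"); cv2.imwrite("pics/side1.png",im[:,:,::-1])
im2,d2=eyes.grab_frame("scene"); 
tcp=sensors.read_state()["tool_pos"]; out=[]
for n,i in (("side",im),("scene",im2)):
    u,v=proj(n,tcp-[0,0,.08])[0].astype(int); print(n,u,v,proj(n,tcp-[0,0,.104])[0])
    c=i[max(v-40,0):v+40,max(u-40,0):u+40]; out.append(cv2.resize(c,(400,400),interpolation=2)); print(max(u-40,0),max(v-40,0),c.shape)
cv2.imwrite("pics/held.png",np.hstack(out)[:,:,::-1])
E
```

```text
tcp [0.4575 0.2962 0.2274] R [[0.11, 0.994, -0.001], [0.994, -0.11, -0.001], [-0.001, -0.001, -1.0]] tool delta [-0.261   0.1893 -0.0016] F [ 0.41 -0.07 -1.64] op 0.019571562665674225
0.1744885568304474
890 [ 0.68124671 -0.2844428   0.0302635 ] [ 0.75624934 -0.20867878  0.09973723]
172 [ 0.69129046 -0.27501434  0.10013056] [ 0.74877257 -0.21816468  0.13963487]
303 [ 0.68478345 -0.28098819  0.14028181] [ 0.75558104 -0.2113036   0.17448856]
side 228 231 [228.87750206 240.01910188]
188 191 (80, 80, 3)
scene 375 178 [373.34470943 184.15487218]
335 138 (80, 80, 3)
```

View pics/held.png

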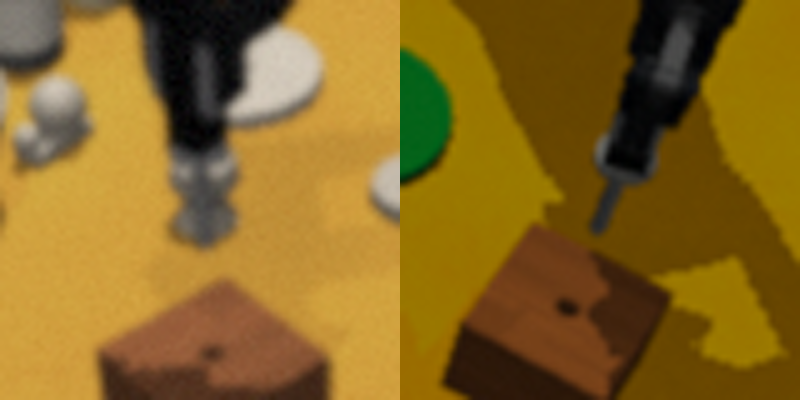

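The held probe hangs straight, with its tip at side (229,239) and scene (374.6,184.4). That's within about 1 px of the prediction.

Call:
drive_tool(
  steps=[-0.02, 0.013, 0, 0, -0.04, 0.03, 0, 0, -0.04, 0.03, 0, 0, -0.04, 0.03, 0, 0, -0.04, 0.03, 0, 0, -0.04, 0.03, 0, 0, -0.03, 0.018, 0.03, 0, -0.012, 0.008, 0.03, 0, 0, 0, 0.025, 0, 0, 0, 0, 0, 0, 0, 0, 0],
)

```text
t: 4.6
tool_pos: [0.6168, 0.0154, 0.1425]
orientation: [-2.339, -2.095, 0.002]
wrist_force: [0.4, 0.2, -0.3]
opening: 0.0193
finger_force: 68.8
```

```bash
python3 to.py .617 .016 .12; cat > look.py <<'E'
from h import *
import sys
n=sys.argv[1]; out=[]
tcp=sensors.read_state()["tool_pos"]
for k in ("side","scene"):
    im,d=eyes.grab_frame(k); t=proj(k,tcp-[0,0,.104])[0]; u,v=(t-40).astype(int); print(k,"crop at",u,v,"tip pred",t.round(1))
    out.append(cv2.resize(im[v:v+80,u:u+80],(400,400),interpolation=2))
cv2.imwrite(f"pics/{n}.png",np.hstack(out)[:,:,::-1])
E
python3 look.py big
```

```text
tcp [0.6168 0.0154 0.1425] R [[0.11, 0.994, -0.002], [0.994, -0.11, 0.0], [-0.0, -0.002, -1.0]] tool delta [0.0007 0.0002 0.0225] F [ 0.4   0.2  -0.31] op 0.01930109906470405
side crop at 194 156 tip pred [235.  196.8]
scene crop at 204 189 tip pred [244.  229.3]
```

View pics/big.png

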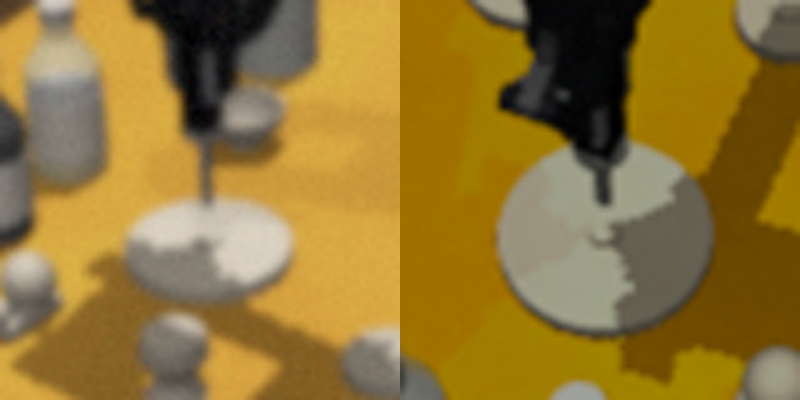

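Both views show the tip (side 206, scene 604 in the crop) right above the big coaster's spot.

Call:
drive_tool(
  steps=[0, 0, 0.01, 0, 0, 0, 0.008, 0, 0, 0, 0.003, 0, 0, 0, 0.001, 0, 0, 0, 0.001, 0, 0, 0, 0, 0, 0, 0, 0, 0],
)

```text
t: 5.4
tool_pos: [0.6173, 0.0152, 0.1205]
orientation: [2.34, 2.096, 0.001]
wrist_force: [0.9, 0.4, -1.2]
opening: 0.0192
finger_force: 68.8
```

Call:
drive_tool(
  steps=[0, 0, 0.001, 0, 0, 0, 0.001, 0, 0, 0, 0, 0, 0, 0, 0, 0],
)

```text
t: 5.8
tool_pos: [0.6175, 0.0152, 0.1195]
orientation: [2.34, 2.095, 0.002]
wrist_force: [-1.1, -0.4, 5.8]
opening: 0.0189
finger_force: 70.0
```

Call:
drive_tool(
  steps=[0, 0, 0, 0, 0, 0, 0, 0, 0, 0, 0, 0, 0, 0, -0.02, 0, 0, 0, -0.02, 0, -0.02, -0.028, 0, 0, -0.025, -0.034, 0, 0, -0.025, -0.034, 0, 0, -0.022, -0.03, 0, 0, -0.012, -0.0154, 0.015, 0, 0, 0, 0, 0, 0, 0, 0, 0],
)

```text
t: 7.0
tool_pos: [0.4657, -0.0727, 0.1436]
orientation: [2.341, 2.095, 0.001]
wrist_force: [0.5, 0.7, -1.0]
opening: 0.0191
finger_force: 69.0
```

```bash
python3 to.py .4655 -.0725 .1195; python3 look.py mid
```

```text
tcp [ 0.4657 -0.0727  0.1436] R [[0.111, 0.994, 0.001], [0.994, -0.111, 0.0], [0.0, 0.001, -1.0]] tool delta [ 0.0002 -0.0002  0.0241] F [ 0.48  0.71 -0.95] op 0.019082638768327664
side crop at 249 154 tip pred [289.6 194.9]
scene crop at 189 134 tip pred [229.5 175. ]
```

View pics/mid.png

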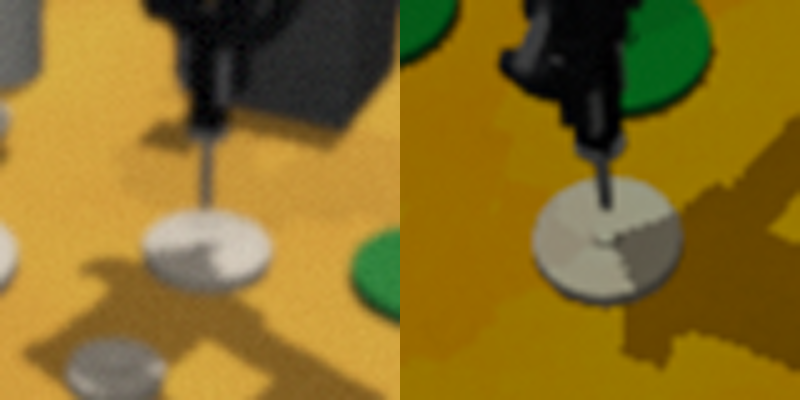

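The tip is directly above the middle coaster's centre in both views (crop x about 206 and 605).

Call:
drive_tool(
  steps=[0, 0, 0.01, 0, 0, 0, 0.008, 0, 0, 0, 0.003, 0, 0, 0, 0.002, 0, 0, 0, 0.001, 0, 0, 0, 0.001, 0, 0, 0, 0, 0, 0, 0, 0, 0],
)

```text
t: 7.9
tool_pos: [0.465, -0.0724, 0.1193]
orientation: [-2.34, -2.096, -0.0]
wrist_force: [-3.1, 1.4, 9.1]
opening: 0.0193
finger_force: 70.3
```

Call:
drive_tool(
  steps=[0, 0, 0, 0, 0, 0, 0, 0, 0, 0, -0.02, 0, 0, 0, -0.02, 0, 0.03, -0.004, 0, 0, 0.04, -0.006, 0, 0, 0.04, -0.006, 0, 0, 0.03, -0.0045, 0.015, 0, 0.002, 0, 0, 0, 0, 0, 0, 0, 0, 0, 0, 0],
)

```text
t: 9.0
tool_pos: [0.4607, 0.0702, 0.1436]
orientation: [2.34, 2.095, 0.001]
wrist_force: [0.7, 0.9, -1.2]
opening: 0.0191
finger_force: 68.9
```

```bash
python3 to.py .460 .0712 .1195; python3 look.py small
```

```text
tcp [0.4607 0.0702 0.1436] R [[0.11, 0.994, 0.001], [0.994, -0.11, -0.0], [-0.0, 0.001, -1.0]] tool delta [ 0.0009 -0.0009  0.0241] F [ 0.72  0.95 -1.19] op 0.019142386969342565
side crop at 231 178 tip pred [271.1 218.4]
scene crop at 240 145 tip pred [280.8 185.1]
```

View pics/small.png

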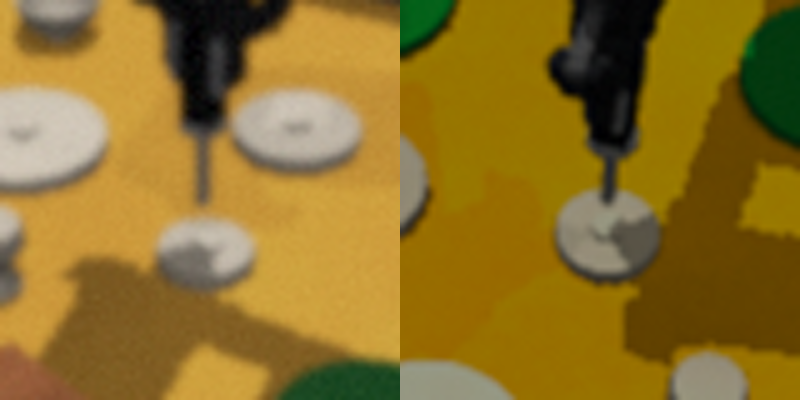

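The tip is above the small coaster's centre: side 204 against 206, scene 608 against 607.

Call:
drive_tool(
  steps=[0.0005, 0, 0.01, 0, 0, 0, 0.008, 0, 0, 0, 0.003, 0, 0, 0, 0.002, 0, 0, 0, 0.001, 0, 0, 0, 0.001, 0, 0, 0, 0, 0, 0, 0, 0, 0],
)

```text
t: 9.9
tool_pos: [0.4601, 0.0712, 0.1193]
orientation: [2.34, 2.096, -0.001]
wrist_force: [-2.5, -1.0, 7.6]
opening: 0.0191
finger_force: 70.4
```

Call:
drive_tool(
  steps=[0, 0, 0, 0, 0, 0, 0, 0, 0, 0, -0.02, 0, 0, 0, -0.035, 0, 0, 0, -0.035, 0, 0, 0, -0.035, 0, 0, 0, -0.035, 0, -0.02, 0.0085, 0, 0, -0.04, 0.017, 0, 0, -0.04, 0.017, 0, 0, -0.04, 0.017, 0, 0, -0.04, 0.017, 0, 0, -0.04, 0.017, 0, 0, -0.04, 0.017, 0, 0, -0.0344, 0.0136, 0, 0, 0, 0, 0, 0, 0, 0, 0, 0],
)

```text
t: 11.6
tool_pos: [0.5513, -0.2353, 0.2777]
orientation: [-2.341, -2.093, -0.0]
wrist_force: [0.7, -0.4, -0.4]
opening: 0.0194
finger_force: 69.0
```

```bash
python3 to.py .551 -.235 .24; python3 look.py pad
```

```text
tcp [ 0.5513 -0.2353  0.2777] R [[0.111, 0.994, -0.001], [0.994, -0.111, 0.001], [0.001, -0.001, -1.0]] tool delta [ 0.0003 -0.0003  0.0377] F [ 0.7  -0.36 -0.45] op 0.019394357402270034
side crop at 247 93 tip pred [287.2 134. ]
scene crop at 110 113 tip pred [150.2 153.3]
```

View pics/pad.png

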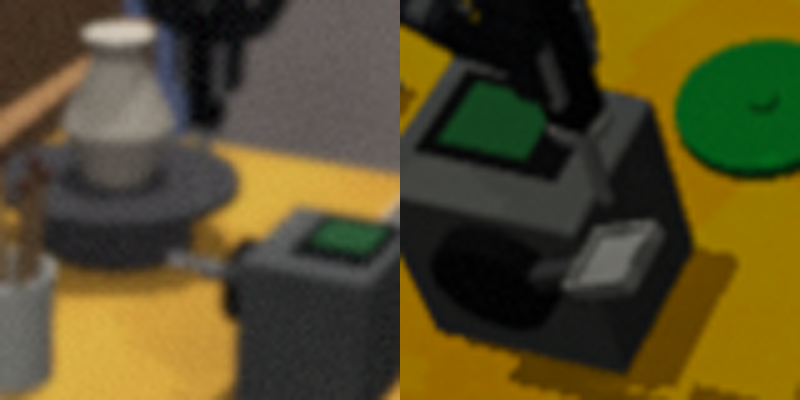

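The tip is over the pad: scene tip (607,203) above pad (612,255), side tip about 205 against pad about 198. I'll shift 2 mm toward +x and press.

Call:
drive_tool(
  steps=[0.001, 0.002, 0.02, 0, 0, 0, 0.012, 0, 0, 0, 0.005, 0, 0, 0, 0.005, 0, 0, 0, 0.005, 0, 0, 0, 0.005, 0, 0, 0, 0.005, 0, 0, 0, 0.005, 0, 0, 0, 0, 0],
)

```text
t: 12.6
tool_pos: [0.5543, -0.2343, 0.2172]
orientation: [2.338, 2.094, 0.002]
wrist_force: [0.5, 0.1, 3.3]
opening: 0.0191
finger_force: 69.4
```

Call:
drive_tool(
  steps=[0, 0, 0.006, 0, 0, 0, 0.006, 0, 0, 0, 0.006, 0, 0, 0, 0.006, 0, 0, 0, 0.006, 0, 0, 0, 0.006, 0, 0, 0, 0.006, 0, 0, 0, 0.004, 0, 0, 0, 0.003, 0, 0, 0, 0, 0, 0, 0, 0, 0],
)

```text
t: 13.7
tool_pos: [0.5545, -0.2347, 0.1687]
orientation: [2.338, 2.094, 0.002]
wrist_force: [0.4, -0.3, 5.0]
opening: 0.0193
finger_force: 69.8
```

```bash
python3 to.py .551 -.235 .167; python3 look.py pressed
```

```text
tcp [ 0.5545 -0.2347  0.1687] R [[0.11, 0.994, 0.003], [0.994, -0.11, -0.002], [-0.001, 0.003, -1.0]] tool delta [-0.0006 -0.0034  0.0017] F [ 0.4  -0.29  5.02] op 0.019291375845383367
side crop at 245 122 tip pred [285.5 162.1]
scene crop at 119 141 tip pred [159.5 181.6]
```

View pics/pressed.png

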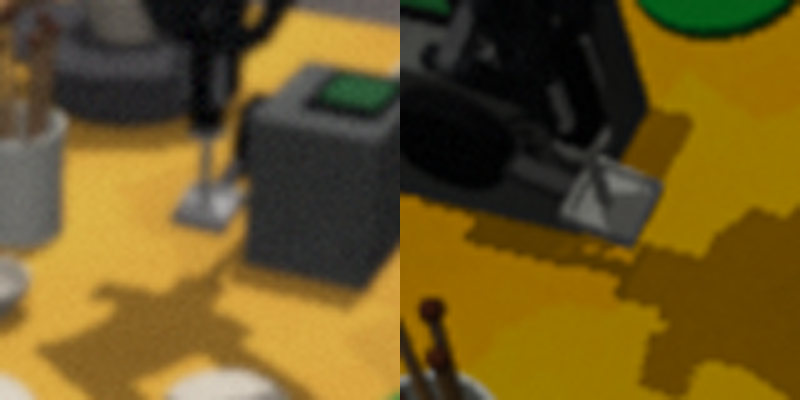

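The tip sits mid-pad in both views, the arm points downward, and the fingers are clear of the housing. With the tip at z ≈ 0.065, q is about 0.75. I'll go 2 mm further and hold.

Call:
drive_tool(
  steps=[0, 0, 0.002, 0, 0, 0, 0, 0, 0, 0, 0, 0, 0, 0, 0, 0, 0, 0, 0, 0, 0, 0, 0, 0, 0, 0, 0, 0],
)

```text
t: 14.5
tool_pos: [0.5545, -0.235, 0.1671]
orientation: [2.337, 2.094, 0.001]
wrist_force: [-1.0, -1.5, 7.2]
opening: 0.0194
finger_force: 70.0
```

```bash
python3 - <<'E'
from h import *
s=sensors.read_state(); print(s["tool_pos"],s["wrist_force"],s["opening"])
for n in ("scene","side"):
    im,d=eyes.grab_frame(n); P=pts(n,d).reshape(-1,3)
    w=P[(abs(P[:,0]-.5505)<.015)&(abs(P[:,1]+.231)<.02)&(P[:,2]>.04)&(P[:,2]<.085)]
    w=w[np.hypot(w[:,0]-.5545,w[:,1]+.2347)>.007]
    A=np.c_[w[:,1]+.318,np.ones(len(w))]
    for _ in range(3):
        k=np.linalg.lstsq(A,w[:,2],rcond=None)[0]; g=abs(A@k-w[:,2])<.004; A,w=A[g],w[g]
    print(n,len(w),"pad z at .087:",k@[.087,1],"q from slope",.45-np.arctan(k[0]))
E
```

```text
[ 0.55446369 -0.23497338  0.1670803 ] [-1.02332711 -1.49194025  7.24214404] 0.019407618441762448
scene 102 pad z at .087: 0.06403236944485644 q from slope 0.7799992672782061
side 54 pad z at .087: 0.06341123417836733 q from slope 0.7810867178876985
```

The dial is at 0.78 by pad slope in both views, with about 7 N on it, so I'm handing in.

```bash
python3 -c "
from station import ticket
print(ticket.hand_in())"
```

```text
the job is handed in; nothing more can be done
None
```

The probe rested on the big, middle and small coasters in turn and is now holding the dial at its third click (q about 0.78, about 7 N); I handed the job in, and no verdict came back.

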